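# Clamp the album with the deep T-key

## Robot

A 6-joint arm with a two-finger parallel gripper is mounted at the origin on a cart in front of the work surface, level with it; the furniture and walls round the work are solid. World frame = base frame: x ahead of the robot, y to its left, z up, the work surface at z = 0. Lengths are in m, angles in degrees, forces in N, time in s.
With the tool pointing down it reaches from about 0.375 to 0.9 m from the base axis. Payload 3.1 kg.
Tool frame: the origin (TCP) lies on the centre line of the jaws, within the pads' length; the fingertips stand 14 mm ahead of it and the grasp point (between the pads) lies 5 mm behind it (bot.tips_ahead is the distance from the TCP to the fingertips, in m); z points along the fingers, y is the line along which they close (so a half turn about z gives the same grasp; the last joint's range is limited). The gripper opens to 87 mm and grips with 3 to 60 N. Pads are 19 mm wide; open, the fingers measure 117 mm over their backs; the gripper's body (75 mm by 190 mm) begins 51 mm behind the grasp point.
Start: joints at [-86.832, 30.224, 82.088, -0, 67.689, -10.227], TCP at [0.145, -0.608, 0.237] pointing down, gripper open.
Joint ranges: [-176.69, 176.69], [-43.24, 126.21], [12.49, 139.97], [-82, 262], [0, 151.66], [-163.58, 163.58]. Speed limits (degrees/s): [159.86, 159.86, 180, 180, 180, 180].

## Interface

Orientations are given as a 3x3 rotation matrix whose columns are the frame's x, y, z axes.
In Python, from rig import bot gives the robot as it stands.
- The arm moves only by the tool play_rows, never from a script. Its argument "moves" is a list that holds one entry, the list of rows, each a list of 6 numbers: the shift along the tool's x, y, z in mm, then the turn, a rotation vector about the tool's x, y, z in rad. A call has 1 to 5 rows; each row shifts and turns the commanded pose from where the row before left it, along the tool's axes as they then stand; what a row does not reach is not made up. A row lasts 1/10 s, in which the tool goes at most 50 mm and 8.59 degrees, less where a joint would pass 70% of its speed; a pose out of reach is approached as far as the arm can. A call with a gripper value outside its range is refused whole. "fingers" is the opening, from -1 (shut) to 1 (fully open), set as the call begins (left out, the last holds). The fingers move at their own pace and stop on an object; the grip force is fixed at half the most. Time passes only in rows, so rows that do not move let the fingers close. It gives the time, the measured TCP pose, the force, the opening and the grip force at its end, in the units of the state.
- bot.read_state(): the state, without advancing time (a new reading comes with each control period).
- bot.capture(name): name is "side" or "top" or "wrist"; returns a dict with "image" (480x640x3 uint8, blue, green, red), "fx", "fy", "cx", "cy" (pixels), "distortion" ([k1, k2, p1, p2, k3] as OpenCV has them; the pictures are not rectified), "R" (3x3) and "t" (3): a world point X has camera coordinates R X + t. Camera axes: x right, y down, z forward; pixel columns grow to the right and rows downward; lengths in m; the calibration is good to about 2 mm. A picture is of the moment at which its call begins. There is no depth.
- bot.hand_in(): hands the job in; it is judged then, once.
Trained networks look in a picture, given as the dict that the camera call returned (one of the last four; its "shot" number tells which), for a name from the list of things; names that differ only in an ending like _2 or _b are one class to them, and where a whole thing is asked for, a point or a joint stands for the part that bears it (a point fixed in the world has none). Each returns a list of dicts, best first, with "confidence" (0 to 1); they miss things now and then, are a little off and sometimes report something else, mostly with a low value. They report only what shows in the picture. A call takes as long as a camera call. They do not tell look-alikes from the thing itself.
- bot.search_frame(picture, query): "centre" ([column, row] in pixels, amid what is visible of it).
- bot.silhouettes(picture, query): "pixels" (480x640 bool, what is visible of it) and "centre" ([column, row] in pixels, amid what is visible of it).
- bot.pinpoint(picture, query): "centre" ([column, row] in pixels: a listed point, or the origin of a listed thing).
The state is a dict: "time_s": time; "joint_positions": joint angles; "qvel": joint speeds; "tau": joint torques, N m; "position": TCP position; "tcp_rot": TCP orientation; "force": force on the tool from outside, world axes, zero at the start; "moment": the same for the moment, N m; "opening": opening from 0.0 (shut) to 1.0 (fully open); "grasp_force": force on a finger pad.
Only numpy, scipy, OpenCV 4.12 (cv2) and the standard library are available. Lean on these libraries where they do the work, as an engineer would, in place of code of your own. Each camera call takes 0.05 s, during which the arm holds its last target. There are 200 camera calls.

## Task

Clamp the thick album in the laying press: take the T-key from the tool block, lower it down the bore of the press's headstock, feel lightly for the square stem hidden at the bottom, turning the key until it drops fully over it, and turn it clockwise until the cam comes up against its stop and the cheek holds the album. Use a light hand: neither lean on the key nor wrench it when it is at the stop (its contact forces on the press stay under 60 N). Then draw the key out and stand it back in its hole in the block, fully down and upright, leaving the album standing and the loupe, the brush and the eraser where they are.

Things in the scene. Friction and masses are not known exactly. Their poses are not given: they have to be found in the camera images.
- t_key: Dark steel T-key, 158 mm tall, 0.25 to 0.4 kg, upright at the start in its block. Origin: centre of the lower end face; z up the shank. Round head 29 mm across and 28 mm long, with a 15.5 mm square socket 20 mm deep in its end; then a 13 mm shank; on top a cross bar along x, square with the socket's flats.
- key_bar (a point): Centre of the key's cross bar, on the key's axis 150 mm above the key's lower end. The bar is 92 mm long (key's x), 14 mm wide with flat sides (key's y), 16 mm high: grip it here across the 14 mm. Light work (9 N down, 0.2 N m of turning) makes contact forces of 10 to 25 N between key and press; about 0.4 N m against the stop makes 60 N.
- press: Pale wooden bench laying press, 150 x 250 mm, heavy, does not move. Origin: centre of its underside; z up; y runs from the fixed cheek (100 mm tall, at -y) past the album and the sprung moving cheek to the headstock, a block 140 x 80 mm, 135 mm tall, at +y, with a 37 mm bore straight down from its top.
- bore_mouth (a point): Centre of the bore's mouth in its brass bush, 139 mm above the table, on the bore's vertical axis. At the foot, too deep to see, stands a 14 mm square stem, bevelled to 10 mm at its end; its top lies 81.5 mm below the mouth. It gives downward 8 mm on a spring (2 N, rising to 9 N), then is solid. Seated, the key's lower end is 101.5 mm below the mouth, 20 mm below the stem's top.
- drive (a joint): Travel of the steel plate that the stem's scroll cam pushes toward the cheek, m: -0.0015 to 0.002 released, 0.0054 at the cam's stop; 3 mm a radian. The stem turns clockwise from above to clamp, against about 0.2 N m, to a stop at 86 degrees past square with the press, and stays where left. At the start its flats stand at an unknown angle, from 43 degrees anticlockwise to 20 clockwise of square with the press.
- cheek: Moving cheek, 150 x 16 x 100 mm, wood faced with cork, on two springs before the drive plate; it comes toward the fixed cheek (press's -y) and presses on the album with 6 to 7 N when the stem is at its stop. Frame as the press's.
- album: Thick flood-swollen photo album with a black spine and ragged pages, 177 x 149 x 74 mm, loose, standing spine up between the cheeks with its covers to them and about 1 mm play on each side. Origin: middle of the cover by the moving cheek. Its own y axis points up; its top is 165 mm above the table.
- tool_block: Medium-brown wooden tool block, 70 x 160 x 62 mm, fixed on the table. Origin: centre of its underside; y along its length. The key's hole is at y = -0.045; a marker, a pencil and a scalpel stand in the other end, none taller than 165 mm.
- key_hole (a point): Centre of the mouth of the key's hole in the top of the tool block, 62 mm above the table. The hole is vertical, 35 mm across and 50 mm deep: the standing key's lower end is 12 mm above the table.
- loupe: Black stand loupe, 43 mm across, 38 mm high, on the table between the work. Leave it.
- brush_0: Flat brush with an orange handle, 199 x 32 x 12 mm, lying on the table. Leave it.
- rubber: Eraser in a blue sleeve, 55 x 25 x 14 mm, lying on the table. Leave it.
Not all that is in view belongs to the job. Leave any purple look-alike of the t_key alone.

How it is judged:
By the outcome, as a careful person would: the job done as asked, in the order asked, and still so for the second after the job is handed in, with the robot touching nothing.
It also fails if it takes over 72 s, if anything falls off the work surface, if the arm or the gripper's body presses on something with over 40 N, if the wrist force passes 120 N, or if a joint passes its speed limit or range.

## Working session

There is one attempt and no reset: what is moved stays moved. The work goes in short steps, Python scripts to look and compute and a tool call to move; the robot and the scene stay as the last step left them, time stands still between calls to the robot, and variables do not carry over. Pictures are saved under pics/ and viewed, at most 10 in all, crops included, and the job is handed in when it is done.

Besides the shell and the picture viewer there is one more tool, called in YAML: its name, and indented under it one key for each argument. play_rows: Moves the arm, as the interface text tells. Its arguments: {"type":"object","properties":{"moves":{"type":"array","items":{"type":"array","items":{"type":"array","items":{"type":"number"}}}},"fingers":{"type":"number"}},"required":["moves"]}

```bash
mkdir -p pics; ls; cat > h.py <<'E'
import numpy as np, cv2
from rig import bot
def ray(p,uv):
    K=np.array([[p["fx"],0,p["cx"]],[0,p["fy"],p["cy"]],[0,0,1]])
    n=cv2.undistortPoints(np.array([[uv]],float),K,np.array(p["distortion"],float))[0,0]
    R=np.array(p["R"]);t=np.array(p["t"])
    return -R.T@t, R.T@np.array([n[0],n[1],1])
def atz(p,uv,z):
    c,d=ray(p,uv); return c+d*(z-c[2])/d[2]
def tri(rs):
    A=0;b=0
    for c,d in rs:
        d=d/np.linalg.norm(d);P=np.eye(3)-np.outer(d,d);A=A+P;b=b+P@c
    x=np.linalg.solve(A,b); return x
def proj(p,X):
    K=np.array([[p["fx"],0,p["cx"]],[0,p["fy"],p["cy"]],[0,0,1]])
    return cv2.projectPoints(np.array([X],float),cv2.Rodrigues(np.array(p["R"]))[0],np.array(p["t"],float),K,np.array(p["distortion"],float))[0].reshape(2)
E
python3 - <<'E'
from h import *
np.set_printoptions(precision=4,suppress=True)
P={n:bot.capture(n) for n in("side","top","wrist")}
for n in P: cv2.imwrite(f"pics/{n}0.png",P[n]["image"]); print(n,ray(P[n],[320,240]))
cv2.imwrite("pics/both.png",cv2.resize(np.hstack([P["side"]["image"],P["top"]["image"]]),(800,300)))
for q,z in(("key_bar",.162),("bore_mouth",.139),("key_hole",.062),("press",0),("tool_block",0),("album",.09),("loupe",0),("t_key",.012)):
    for n in P:
        for r in bot.pinpoint(P[n],q)[:3]:
            print(q,n,np.round(r["centre"],1),round(r["confidence"],2),atz(P[n],r["centre"],z))
E
```

```text
pics
side (array([-0.3987,  0.2398,  0.6336]), array([ 0.8732, -0.1294, -0.47  ]))
top (array([0.3897, 0.1168, 1.2268]), array([ 0.1261,  0.0015, -0.9922]))
wrist (array([ 0.2227, -0.5901,  0.3839]), array([-0.274 , -0.0695, -0.9592]))
key_bar side [215.6 301.3] 0.63 [0.3066 0.2855 0.162 ]
key_bar top [444.7 280.5] 0.88 [ 0.4335 -0.1444  0.162 ]
key_bar top [445.9 214.1] 0.65 [ 0.5762 -0.1537  0.162 ]
bore_mouth side [170.6 244. ] 0.64 [0.5321 0.3704 0.139 ]
bore_mouth top [207.6 239.2] 0.76 [0.5343 0.363  0.139 ]
key_hole top [434.2 223.3] 0.96 [ 0.5723 -0.1504  0.062 ]
press side [215.8 303.4] 0.89 [0.5415 0.3006 0.    ]
press side [171.3 244.5] 0.7 [0.7911 0.4054 0.    ]
press top [244.  242.5] 0.57 [0.543  0.3052 0.    ]
tool_block side [327.  300.6] 0.46 [0.5273 0.0862 0.    ]
tool_block top [409.8 227.2] 0.9 [ 0.5734 -0.1037  0.    ]
tool_block top [250. 246.] 0.32 [0.5341 0.2905 0.    ]
album side [223.3 262.2] 0.67 [0.5425 0.2811 0.09  ]
album side [325.4 303. ] 0.52 [0.389  0.1118 0.09  ]
album side [173.9 243.2] 0.17 [0.627  0.3773 0.09  ]
album top [250.7 243.6] 0.8 [0.5289 0.2761 0.09  ]
loupe side [315.3 265.4] 0.69 [0.6637 0.0915 0.    ]
loupe top [328.6 190.2] 0.75 [0.67  0.095 0.   ]
t_key top [429.3 284.6] 0.78 [ 0.4306 -0.1434  0.012 ]
t_key top [426.1 226. ] 0.71 [ 0.5738 -0.1417  0.012 ]
```

View pics/top0.png

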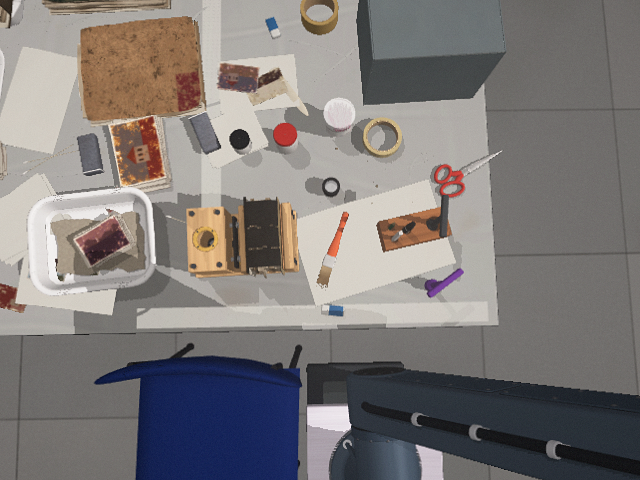

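View pics/side0.png

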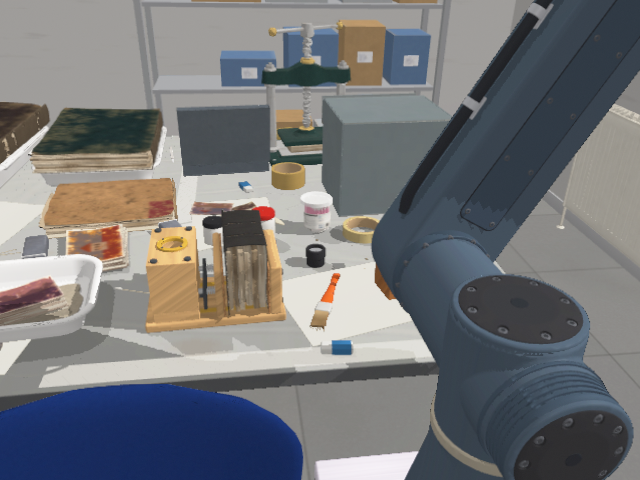

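The dark steel T-key stands in the block: bar at about (445,215) in top. The purple one lies near (444,282) and is a look-alike, so I leave it. The press is at about (243,238), with its bore at (205,239). I'll confirm the key in a crop and measure the bar and press directions.

```bash
python3 - <<'E'
from h import *
np.set_printoptions(precision=4,suppress=True)
p=bot.capture("top"); im=p["image"]
cv2.imwrite("pics/crop.png",np.hstack([cv2.resize(im[180:310,370:500],(400,400),interpolation=2),cv2.resize(im[180:300,170:310],(400,400),interpolation=2)]))
for q,z in (("t_key",.17),("tool_block",.062),("press",.1)):
    for r in bot.silhouettes(p,q)[:3]:
        ys,xs=np.nonzero(r["pixels"]); 
        if len(xs)<20: continue
        box=cv2.boxPoints(cv2.minAreaRect(np.c_[xs,ys].astype(np.float32)))
        print(q,round(r["confidence"],2),np.round(r["centre"]),len(xs),[atz(p,b,z)[:2].round(4).tolist() for b in box])
s=bot.read_state();print(s["tcp_rot"],s["position"],s["opening"],s["force"])
E
```

```text
t_key 0.85 [442. 218.] 429 [[0.5291, -0.1067], [0.62, -0.1181], [0.6157, -0.161], [0.5248, -0.1491]]
t_key 0.58 [437. 283.] 503 [[0.4242, -0.0875], [0.4757, -0.1668], [0.445, -0.1863], [0.3939, -0.1072]]
t_key 0.31 [223. 242.] 5131 [[0.5989, 0.4066], [0.606, 0.1671], [0.4535, 0.1619], [0.4468, 0.3976]]
tool_block 0.57 [407. 232.] 1826 [[0.5774, -0.0113], [0.6147, -0.1749], [0.5413, -0.1892], [0.5048, -0.0266]]
press 0.82 [221. 240.] 4837 [[0.6103, 0.4262], [0.6203, 0.1739], [0.4615, 0.1671], [0.4521, 0.4153]]
[[ 0.9728  0.2317 -0.    ]
 [ 0.2317 -0.9728  0.    ]
 [ 0.     -0.     -1.    ]] [ 0.1448 -0.608   0.2365] 1.0040095909252433 [-0.1025  0.2904 -0.4668]
```

View pics/crop.png

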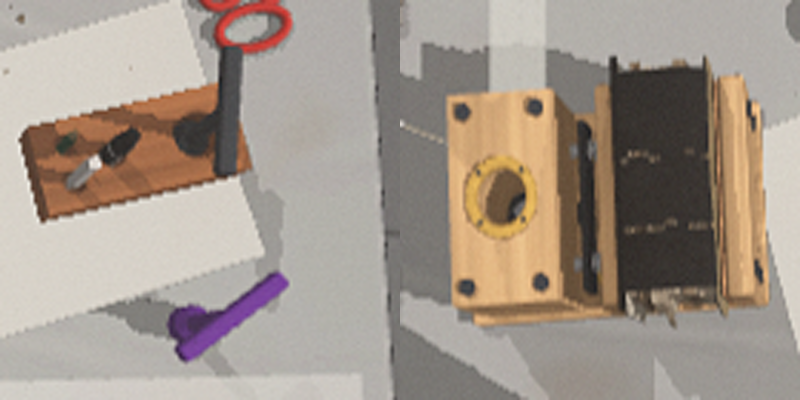

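Crop shows it: the dark T-key stands in the block, with its bar at crop (229,110), running roughly along world x. The purple one at (230,315) lies flat on the table and is the look-alike. The block and press are as described, and the bore is at crop (500,197).

```bash
cat >> h.py <<'E'
from scipy.spatial.transform import Rotation as Ro
def yaw(R): return np.degrees(np.arctan2(R[1][0],R[0][0]))
def plan(pos,dyaw,n,start=None):
    """rows (mm, rad) from the present pose to world pos, turning dyaw deg (ccw +) in n rows, tool down"""
    s=bot.read_state(); p=np.array(s["position"]) if start is None else np.array(start[0]); R=np.array(s["tcp_rot"]) if start is None else start[1]
    d=(np.array(pos)-p)/n; w=-np.radians(dyaw/n)
    for i in range(n):
        x=R.T@d*1000; print([round(float(v),1) for v in x]+[0,0,round(float(w),4)])
        R=R@Ro.from_rotvec([0,0,w]).as_matrix()
E
python3 -c "
from h import *
s=bot.read_state()
plan([.574,-.152,.30],173.5-yaw(np.array(s['tcp_rot'])),20)"
```

```text
[26.2, -17.2, -3.2, 0, 0, -0.1397]
[28.3, -13.4, -3.2, 0, 0, -0.1397]
[29.9, -9.3, -3.2, 0, 0, -0.1397]
[30.9, -5.1, -3.2, 0, 0, -0.1397]
[31.3, -0.7, -3.2, 0, 0, -0.1397]
[31.1, 3.6, -3.2, 0, 0, -0.1397]
[30.3, 7.9, -3.2, 0, 0, -0.1397]
[28.9, 12.1, -3.2, 0, 0, -0.1397]
[26.9, 16.0, -3.2, 0, 0, -0.1397]
[24.4, 19.6, -3.2, 0, 0, -0.1397]
[21.5, 22.8, -3.2, 0, 0, -0.1397]
[18.1, 25.6, -3.2, 0, 0, -0.1397]
[14.3, 27.8, -3.2, 0, 0, -0.1397]
[10.3, 29.6, -3.2, 0, 0, -0.1397]
[6.1, 30.7, -3.2, 0, 0, -0.1397]
[1.8, 31.3, -3.2, 0, 0, -0.1397]
[-2.6, 31.2, -3.2, 0, 0, -0.1397]
[-6.9, 30.5, -3.2, 0, 0, -0.1397]
[-11.1, 29.3, -3.2, 0, 0, -0.1397]
[-15.1, 27.4, -3.2, 0, 0, -0.1397]
```

play_rows:
  fingers: 0.1
  moves:
    - [[26,-17,-3.2,0,0,-0.14],[28,-13.5,-3.2,0,0,-0.14],[30,-9.5,-3.2,0,0,-0.14],[31,-5,-3.2,0,0,-0.14],[31,-0.5,-3.2,0,0,-0.14]]

```text
time_s: 2.05
position: [0.2524, -0.4934, 0.2527]
tcp_rot: [[0.59, 0.807, 0.0], [0.807, -0.59, -0.0], [0.0, 0.0, -1.0]]
force: [-0.3, -0.8, 0.4]
opening: 0.636
grasp_force: 0.0
```

play_rows:
  moves:
    - [[31,3.5,-3.2,0,0,-0.14],[30.5,8,-3.2,0,0,-0.14],[29,12,-3.2,0,0,-0.14],[27,16,-3.2,0,0,-0.14],[24.5,19.5,-3.2,0,0,-0.14]]

```text
time_s: 2.55
position: [0.3595, -0.3787, 0.2689]
tcp_rot: [[-0.069, 0.998, 0.0], [0.998, 0.069, -0.0], [-0.0, 0.0, -1.0]]
force: [0.7, 0.1, -0.5]
opening: 0.554
grasp_force: 0.0
```

play_rows:
  moves:
    - [[21.5,23,-3.2,0,0,-0.14],[18,25.5,-3.2,0,0,-0.14],[14.5,28,-3.2,0,0,-0.14],[10.5,29.5,-3.2,0,0,-0.14],[6,30.5,-3.2,0,0,-0.14]]

```text
time_s: 3.05
position: [0.4664, -0.2642, 0.2849]
tcp_rot: [[-0.695, 0.719, 0.0], [0.719, 0.695, -0.0], [-0.0, 0.0, -1.0]]
force: [0.3, -0.5, 0.1]
opening: 0.549
grasp_force: 0.0
```

play_rows:
  moves:
    - [[2,31,-3.2,0,0,-0.14],[-2.5,31,-3.2,0,0,-0.14],[-7,30.5,-3.2,0,0,-0.14],[-11,29.5,-3.2,0,0,-0.14],[-15,27.5,-3.2,0,0,-0.14]]

```text
time_s: 3.55
position: [0.5726, -0.1495, 0.3008]
tcp_rot: [[-0.995, 0.102, 0.0], [0.102, 0.995, -0.0], [-0.0, -0.0, -1.0]]
force: [-0.1, -0.4, 0.1]
opening: 0.547
grasp_force: 0.0
```

play_rows:
  moves:
    - [[0,0,0,0,0,0],[0,0,0,0,0,0],[0,0,0,0,0,0]]

```text
time_s: 3.85
position: [0.5711, -0.1511, 0.3003]
tcp_rot: [[-0.994, 0.109, -0.001], [0.109, 0.994, -0.0], [0.001, -0.0, -1.0]]
force: [-0.0, 0.4, 0.6]
opening: 0.547
grasp_force: 0.0
```

```bash
python3 - <<'E'
from h import *
np.set_printoptions(precision=4,suppress=True)
P={n:bot.capture(n) for n in("side","top","wrist")}
cv2.imwrite("pics/w1.png",P["wrist"]["image"])
print(bot.read_state()["joint_positions"])
for q,z in(("key_bar",.162),("bore_mouth",.139),("key_hole",.062)):
    for n in P:
        for r in bot.pinpoint(P[n],q)[:2]:
            print(q,n,np.round(r["centre"],1),round(r["confidence"],2),atz(P[n],r["centre"],z))
p=P["wrist"]
for r in bot.silhouettes(p,"t_key")[:2]:
    ys,xs=np.nonzero(r["pixels"]); box=cv2.boxPoints(cv2.minAreaRect(np.c_[xs,ys].astype(np.float32)))
    print(round(r["confidence"],2),len(xs),box.round().tolist(),[atz(p,b,.17)[:2].round(4).tolist() for b in box])
E
```

```text
[ -25.6783   23.7879   82.6597   -0.0111   73.5808 -109.3816]
key_bar side [469.7 252.3] 0.77 [ 0.408  -0.1358  0.162 ]
key_bar side [447.6 209.4] 0.59 [ 0.5781 -0.1553  0.162 ]
key_bar top [445.  215.5] 0.85 [ 0.5732 -0.1516  0.162 ]
key_bar top [444.4 282.9] 0.55 [ 0.4285 -0.1435  0.162 ]
key_bar wrist [306.4  58.9] 0.88 [ 0.4343 -0.146   0.162 ]
key_bar wrist [320.5 237.2] 0.55 [ 0.5744 -0.1505  0.162 ]
bore_mouth side [173.2 242.5] 0.68 [0.5374 0.3664 0.139 ]
bore_mouth top [332.5 313.6] 0.35 [0.3685 0.0946 0.139 ]
bore_mouth wrist [505.9 142.4] 0.32 [0.5131 0.0191 0.139 ]
key_hole side [437.8 253.3] 0.98 [ 0.5817 -0.1488  0.062 ]
key_hole side [215.7 302.6] 0.17 [0.452  0.2949 0.062 ]
key_hole top [436.  224.3] 0.6 [ 0.5699 -0.1546  0.062 ]
key_hole top [335.9 251.9] 0.21 [0.5092 0.0821 0.062 ]
key_hole wrist [318.9 212.4] 0.76 [ 0.5736 -0.1516  0.062 ]
0.76 1837 [[309.0, 183.0], [331.0, 183.0], [331.0, 289.0], [309.0, 289.0]] [[0.5264, -0.1546], [0.5284, -0.1372], [0.6199, -0.1463], [0.6178, -0.1654]]
0.57 3031 [[253.0, 92.0], [341.0, 6.0], [373.0, 38.0], [285.0, 124.0]] [[0.4544, -0.1881], [0.4039, -0.1172], [0.4273, -0.0965], [0.48, -0.1676]]
```

View pics/w1.png

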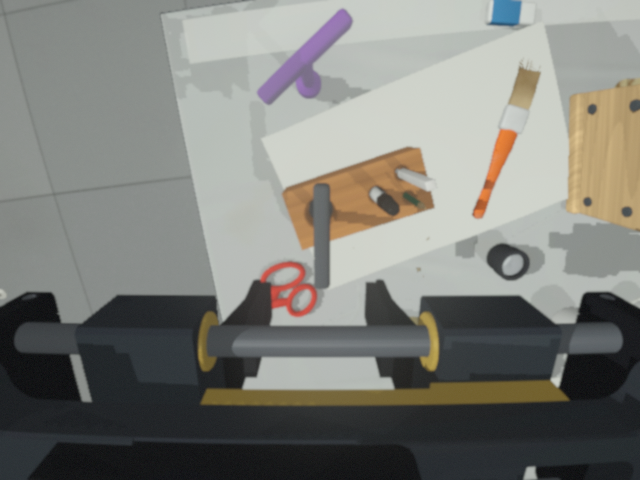

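The wrist view shows the dark key's bar vertical in the image, from (321,185) to (322,287), so it is aligned with the jaws. The purple key is at (305,60). The marker and scalpel tops at (375–435, 180–210) are clear of narrowed fingers. I'll descend and grip.

play_rows:
  fingers: -0.17
  moves:
    - [[-2.6,0.2,20,0,0,0],[0,0,33,0,0,0],[0,0,35,0,0,0],[0,0,30,0,0,0],[0,0,18,0,0,0]]

```text
time_s: 5.0
position: [0.5733, -0.1501, 0.162]
tcp_rot: [[-0.994, 0.108, -0.003], [0.108, 0.994, 0.002], [0.004, 0.001, -1.0]]
force: [0.7, -0.4, -0.1]
opening: 0.415
grasp_force: 0.0
```

play_rows:
  moves:
    - [[0,0,7.3,0,0,0],[0,0,0,0,0,0],[0,0,0,0,0,0]]

```text
time_s: 5.3
position: [0.5753, -0.151, 0.1582]
tcp_rot: [[-0.994, 0.107, 0.002], [0.107, 0.994, -0.001], [-0.002, -0.001, -1.0]]
force: [0.2, -0.7, -0.1]
opening: 0.416
grasp_force: 0.0
```

play_rows:
  fingers: -1
  moves:
    - [[0,0,0,0,0,0],[0,0,0,0,0,0],[0,0,0,0,0,0],[0,0,0,0,0,0],[0,0,0,0,0,0]]

```text
time_s: 5.8
position: [0.5748, -0.1506, 0.1578]
tcp_rot: [[-0.994, 0.108, 0.001], [0.108, 0.994, 0.0], [-0.001, 0.0, -1.0]]
force: [0.0, 0.8, 2.3]
opening: 0.155
grasp_force: 30.0
```

play_rows:
  moves:
    - [[0,0,-15,0,0,0],[0,0,-25,0,0,0],[0,0,-35,0,0,0],[0,0,-40,0,0,0],[0,0,-35,0,0,0]]

```text
time_s: 6.3
position: [0.574, -0.1505, 0.3081]
tcp_rot: [[-0.994, 0.108, -0.001], [0.108, 0.994, 0.0], [0.001, 0.0, -1.0]]
force: [0.2, -1.0, -3.3]
opening: 0.153
grasp_force: 30.0
```

play_rows:
  moves:
    - [[0,0,-20,0,0,0],[0,0,-7,0,0,0],[0,0,0,0,0,0],[0,0,0,0,0,0],[0,0,0,0,0,0]]

```text
time_s: 6.8
position: [0.5735, -0.1503, 0.332]
tcp_rot: [[-0.994, 0.108, -0.004], [0.108, 0.994, 0.002], [0.004, 0.001, -1.0]]
force: [-0.0, -0.2, -2.0]
opening: 0.156
grasp_force: 30.0
```

```bash
python3 - <<'E'
from h import *
np.set_printoptions(precision=4,suppress=True)
P={n:bot.capture(n) for n in("side","top","wrist")}
s=bot.read_state(); print(s["position"],s["joint_positions"],s["opening"],s["force"])
a=P["wrist"]["image"][150:480,200:440]; b=P["side"]["image"][100:430,380:620]
cv2.imwrite("pics/h1.png",cv2.resize(np.hstack([a,b]),(800,550)))
for q in("key_bar","t_key"):
    for n in P:
        for r in bot.pinpoint(P[n],q)[:3]: print(q,n,np.round(r["centre"],1),round(r["confidence"],2),atz(P[n],r["centre"],s["position"][2]+(.005 if q=="key_bar" else -.145)))
for z in (.005,-.145): print({n:proj(P[n],np.array(s["position"])+[0,0,z]).round(1) for n in P})
for n in("side","top"):
    for r in bot.pinpoint(P[n],"bore_mouth")[:1]: print(n,r["centre"],r["confidence"],atz(P[n],r["centre"],.139))
E
```

```text
[ 0.574  -0.1505  0.3329] [ -25.4737   22.4394   79.6036   -0.0018   78.1033 -109.2951] 0.15806617323169467 [-0.087  -0.7272 -2.7838]
key_bar side [457.8 124.5] 0.79 [ 0.5567 -0.1437  0.3379]
key_bar side [471.2 255.5] 0.79 [0.1003 0.0053 0.3379]
key_bar top [243.4 242.1] 0.54 [0.5015 0.2543 0.3379]
key_bar top [444.  283.7] 0.52 [ 0.4207 -0.0998  0.3379]
key_bar wrist [316.3 314.8] 0.92 [ 0.573  -0.152   0.3379]
t_key side [444.9 203.4] 0.9 [ 0.5509 -0.1374  0.1879]
t_key top [428.3 285.9] 0.87 [ 0.422  -0.1035  0.1879]
t_key top [412.3 229.6] 0.6 [ 0.5401 -0.075   0.1879]
t_key top [446.  213.4] 0.48 [ 0.5732 -0.1474  0.1879]
t_key wrist [308.8  90.1] 0.71 [ 0.4582 -0.1459  0.1879]
t_key wrist [496.2  19.2] 0.54 [0.421  0.0024 0.1879]
{'side': array([458.1, 121.6]), 'top': array([468. , 198.1]), 'wrist': array([319.7, 316.5])}
{'side': array([447.6, 198.2]), 'top': array([447.5, 213. ]), 'wrist': array([318.7, 232.2])}
side [172.8, 242.9] 0.65 [0.5359 0.3669 0.139 ]
```

View pics/h1.png

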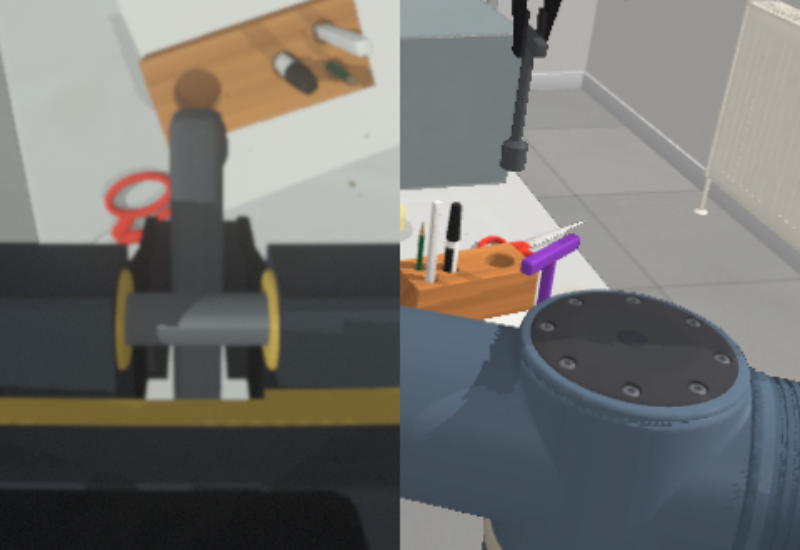

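The key is held, with its axis on the TCP. Its head is at about (448,193) in the side view, and the block's hole is empty behind it. Next I carry it near the bore and look with the wrist camera.

```bash
python3 -c "
from h import *
plan([.534,.29,.338],0,10)"
```

```text
[8.8, 43.4, -0.4, 0, 0, -0.0]
[8.8, 43.4, -0.4, 0, 0, -0.0]
[8.8, 43.4, -0.4, 0, 0, -0.0]
[8.8, 43.4, -0.4, 0, 0, -0.0]
[8.8, 43.4, -0.4, 0, 0, -0.0]
[8.8, 43.4, -0.4, 0, 0, -0.0]
[8.8, 43.4, -0.4, 0, 0, -0.0]
[8.8, 43.4, -0.4, 0, 0, -0.0]
[8.8, 43.4, -0.4, 0, 0, -0.0]
[8.8, 43.4, -0.4, 0, 0, -0.0]
```

play_rows:
  moves:
    - [[4,20,-2,0,0,0],[8,40,-2,0,0,0],[10,49,0,0,0,0],[10,49,0,0,0,0],[10,49,0,0,0,0]]

```text
time_s: 7.85
position: [0.5547, 0.0612, 0.3385]
tcp_rot: [[-0.994, 0.108, 0.001], [0.108, 0.994, 0.0], [-0.001, 0.0, -1.0]]
force: [0.6, 0.1, -2.6]
opening: 0.156
grasp_force: 30.0
```

play_rows:
  moves:
    - [[10,49,0,0,0,0],[10,49,0,0,0,0],[10,49,0,0,0,0],[10,49,0,0,0,0],[6,31,0,0,0,0]]

```text
time_s: 8.35
position: [0.5327, 0.2938, 0.3385]
tcp_rot: [[-0.994, 0.105, 0.0], [0.105, 0.994, 0.002], [-0.0, 0.002, -1.0]]
force: [1.0, 0.0, -3.0]
opening: 0.159
grasp_force: 29.9
```

play_rows:
  moves:
    - [[0,0,0,0,0,0],[0,0,0,0,0,0],[0,0,0,0,0,0],[0,0,0,0,0,0]]

```text
time_s: 8.75
position: [0.534, 0.2888, 0.3383]
tcp_rot: [[-0.994, 0.109, -0.0], [0.109, 0.994, -0.0], [-0.0, -0.0, -1.0]]
force: [-0.4, -0.9, -3.3]
opening: 0.157
grasp_force: 30.0
```

```bash
python3 - <<'E'
from h import *
np.set_printoptions(precision=4,suppress=True)
P={n:bot.capture(n) for n in("wrist","top","side")}
s=bot.read_state(); print(s["position"],s["joint_positions"],s["force"],yaw(np.array(s["tcp_rot"])))
cv2.imwrite("pics/w2.png",P["wrist"]["image"])
for n in P:
    for r in bot.pinpoint(P[n],"bore_mouth")[:2]: print(n,r["centre"],r["confidence"],atz(P[n],r["centre"],.139))
    hsv=cv2.cvtColor(P[n]["image"],cv2.COLOR_BGR2HSV)
    if n=="wrist":
        for r in bot.silhouettes(P[n],"press")[:1]:
            m=cv2.inRange(hsv,(20,120,80),(32,255,255))
            k,l,st,c=cv2.connectedComponentsWithStats(m)
            for i in np.argsort(-st[1:,4])[:4]+1: print("brass",st[i],c[i],atz(P[n],c[i],.139))
E
```

```text
[0.5341 0.2891 0.3384] [ 17.8961  23.3447  77.259   -0.0071  79.3921 -65.8241] [ 0.6239  0.6926 -2.9506] 173.72151186020926
wrist [397.0, 212.3] 0.76 [0.5371 0.3687 0.139 ]
brass [ 127  382  368   24 6256] [322.8956 395.2316] [0.7543 0.2695 0.139 ]
brass [ 370  187   53   52 1081] [396.3858 212.1933] [0.5369 0.3681 0.139 ]
brass [356 313  12  59 375] [362.352 342.328] [0.6852 0.3225 0.139 ]
brass [269 312  11  60 362] [273.0442 342.2901] [0.6739 0.2204 0.139 ]
top [202.6, 238.5] 0.92 [0.5361 0.3739 0.139 ]
side [173.1, 243.9] 0.98 [0.5321 0.3661 0.139 ]
```

View pics/w2.png

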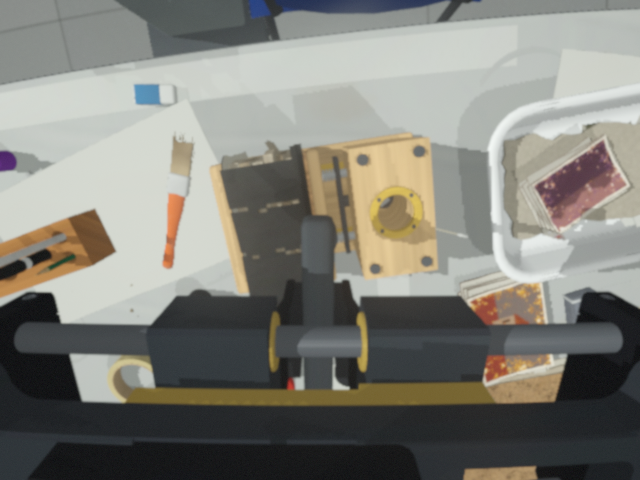

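The brass bush is at (396,212) in the wrist view, with headstock bolts at (362,159), (419,151), (376,268) and (427,261). I cross-check its centre in the other cameras and get the press yaw.

```bash
python3 - <<'E'
from h import *
np.set_printoptions(precision=4,suppress=True)
P={n:bot.capture(n) for n in("top","side","wrist")}
rs=[]
for n,f,box in(("top","top0",(185,220,220,260)),("side","side0",(145,225,200,260)),("wrist","w2",(360,180,430,245))):
    im=cv2.imread(f"pics/{f}.png"); x0,y0,x1,y1=box
    m=cv2.inRange(cv2.cvtColor(im[y0:y1,x0:x1],cv2.COLOR_BGR2HSV),(20,120,60),(32,255,255))
    k,l,st,c=cv2.connectedComponentsWithStats(m); i=np.argmax(st[1:,4])+1
    ys,xs=np.nonzero(l==i); e=cv2.fitEllipse(cv2.convexHull(np.c_[xs,ys].astype(np.int32)))
    u=np.array(e[0])+[x0,y0]; print(n,st[i],u,e[1],atz(P[n],u,.139)); rs.append(ray(P[n],u))
print(tri(rs),tri(rs[:2]),tri(rs[::2]))
p=P["wrist"]; B=[atz(p,u,.136)[:2] for u in((362,159),(419,151),(376,268),(427,261))]; print(B)
for a,b in((0,2),(1,3)): print(np.degrees(np.arctan2(*(B[b]-B[a])[::-1])))
for a,b in((0,1),(2,3)): print(np.degrees(np.arctan2(*(B[b]-B[a])[::-1]))-90)
print(np.mean(B,0))
E
```

```text
top [ 9 14  4  8 14] [195.6 237.2] (3.6509742736816406, 7.694395542144775) [0.5392 0.3891 0.139 ]
side [ 12  11  31  16 264] [171.7153 243.4054] (15.253323554992676, 31.24180030822754) [0.5342 0.3687 0.139 ]
wrist [  10    7   53   52 1081] [395.9092 212.1527] (50.71082305908203, 53.136226654052734) [0.5364 0.3689 0.139 ]
[0.5377 0.3756 0.139 ] [0.539  0.379  0.1388] [0.5266 0.365  0.2002]
[array([0.4801, 0.3387]), array([0.4781, 0.3952]), array([0.5963, 0.3454]), array([0.5943, 0.4007])]
3.2993653694953124
2.709956499145418
1.9334312121502535
2.0481641442227954
[0.5372 0.37  ]
```

```bash
python3 -c "
from h import *
plan([.536,.3687,.310],54.1,7)"
```

```text
[0.9, 11.2, 4.0, 0, 0, -0.1349]
[-0.6, 11.2, 4.0, 0, 0, -0.1349]
[-2.1, 11.0, 4.0, 0, 0, -0.1349]
[-3.6, 10.6, 4.0, 0, 0, -0.1349]
[-5.0, 10.1, 4.0, 0, 0, -0.1349]
[-6.3, 9.3, 4.0, 0, 0, -0.1349]
[-7.5, 8.4, 4.0, 0, 0, -0.1349]
```

play_rows:
  moves:
    - [[0.9,11.2,0,0,0,-0.135],[-0.6,11.2,0,0,0,-0.135],[-2.1,11,0,0,0,-0.135],[-3.6,10.6,5,0,0,-0.135],[-5,10.1,8,0,0,-0.135]]

```text
time_s: 9.75
position: [0.5356, 0.347, 0.3258]
tcp_rot: [[-0.84, -0.542, 0.002], [-0.542, 0.84, 0.001], [-0.002, -0.0, -1.0]]
force: [-0.3, 1.0, -1.6]
opening: 0.159
grasp_force: 30.0
```

play_rows:
  moves:
    - [[-6.3,9.3,9,0,0,-0.135],[-7.5,8.4,9,0,0,-0.135],[0,0,5,0,0,0],[0,0,0,0,0,0],[0,0,0,0,0,0]]

```text
time_s: 10.25
position: [0.536, 0.3683, 0.3024]
tcp_rot: [[-0.671, -0.741, 0.0], [-0.741, 0.671, -0.0], [0.0, -0.0, -1.0]]
force: [0.7, -0.7, -2.8]
opening: 0.156
grasp_force: 30.0
```

```bash
python3 - <<'E'
from h import *
np.set_printoptions(precision=4,suppress=True)
P={n:bot.capture(n) for n in("wrist","top","side")}
s=bot.read_state(); print(s["position"],s["joint_positions"],s["force"],yaw(np.array(s["tcp_rot"])))
a=P["wrist"]["image"][150:400,200:500]; b=P["side"]["image"][150:275,100:250]
cv2.imwrite("pics/h2.png",np.hstack([cv2.resize(a,(400,333)),cv2.resize(b,(400,333),interpolation=2)]))
pos=np.array(s["position"])
for z in(.005,-.145): print({n:proj(P[n],pos+[0,0,z]).round(1) for n in P})
print({n:proj(P[n],[.536,.3687,.139]).round(1) for n in P})
for q in("key_bar","t_key","bore_mouth"):
  for n in P:
    for r in bot.pinpoint(P[n],q)[:2]: print(q,n,np.round(r["centre"],1),round(r["confidence"],2))
E
```

```text
[0.5362 0.3684 0.303 ] [  24.6676   28.721    73.6553   -0.0098   77.5577 -113.2129] [ 0.4691 -0.1003 -2.1442] -132.11730927697818
{'wrist': array([320. , 318.9]), 'top': array([184. , 226.5]), 'side': array([161.3, 152.5])}
{'wrist': array([319.1, 233.1]), 'top': array([203.1, 237.2]), 'side': array([170.9, 233.4])}
{'wrist': array([319.5, 227.8]), 'top': array([205. , 238.5]), 'side': array([171.8, 242.9])}
key_bar wrist [319.4 313.2] 0.95
key_bar wrist [280.  164.6] 0.5
key_bar top [186.  229.5] 0.75
key_bar top [445.5 284.1] 0.62
key_bar side [467.5 254.5] 0.75
key_bar side [170.5 244.9] 0.41
t_key top [202.7 238.4] 0.79
t_key top [430.3 283.6] 0.74
t_key side [171.1 235.7] 0.53
bore_mouth wrist [319.4 225. ] 0.78
bore_mouth top [203.5 237.2] 0.94
bore_mouth top [184.9 224.8] 0.53
bore_mouth side [172.3 245.8] 0.76
```

View pics/h2.png

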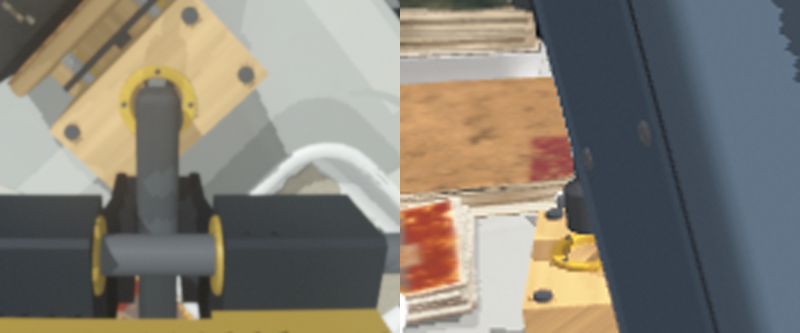

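Wrist view: the bush ring, centred at about (319,226), is concentric with the key head and matches the prediction. I lower the key into the bore.

play_rows:
  moves:
    - [[0,0,8,0,0,0],[0,0,10,0,0,0],[0,0,10,0,0,0],[0,0,8,0,0,0],[0,0,4,0,0,0]]

```text
time_s: 11.35
position: [0.5352, 0.3684, 0.2604]
tcp_rot: [[-0.67, -0.743, -0.003], [-0.743, 0.67, -0.001], [0.003, 0.001, -1.0]]
force: [-1.0, -0.8, -3.3]
opening: 0.159
grasp_force: 30.0
```

play_rows:
  moves:
    - [[0,0,8,0,0,0],[0,0,10,0,0,0],[0,0,10,0,0,0],[0,0,8,0,0,0],[0,0,4,0,0,0]]

```text
time_s: 11.85
position: [0.5353, 0.3685, 0.2209]
tcp_rot: [[-0.67, -0.743, -0.002], [-0.743, 0.67, -0.001], [0.002, 0.001, -1.0]]
force: [0.2, 0.5, -2.6]
opening: 0.153
grasp_force: 30.0
```

play_rows:
  moves:
    - [[0,0,6,0,0,0],[0,0,4,0,0,0],[0,0,2,0,0,0],[0,0,0,0,0,0],[0,0,0,0,0,0]]

```text
time_s: 12.35
position: [0.536, 0.3688, 0.2105]
tcp_rot: [[-0.67, -0.743, 0.001], [-0.743, 0.67, 0.0], [-0.001, -0.0, -1.0]]
force: [0.7, 0.2, -2.7]
opening: 0.159
grasp_force: 30.0
```

play_rows:
  moves:
    - [[0,0,2,0,0,0],[0,0,2,0,0,0],[0,0,2,0,0,0],[0,0,0,0,0,0]]

```text
time_s: 12.75
position: [0.5356, 0.3686, 0.2038]
tcp_rot: [[-0.67, -0.743, -0.001], [-0.743, 0.67, -0.0], [0.001, 0.0, -1.0]]
force: [-0.5, 0.1, -3.3]
opening: 0.158
grasp_force: 30.0
```

play_rows:
  moves:
    - [[0,0,1.5,0,0,0],[0,0,1.5,0,0,0],[0,0,0,0,0,0]]

```text
time_s: 13.05
position: [0.5362, 0.3688, 0.2017]
tcp_rot: [[-0.67, -0.743, 0.001], [-0.743, 0.67, 0.0], [-0.001, -0.0, -1.0]]
force: [0.5, -0.1, 0.4]
opening: 0.157
grasp_force: 30.0
```

play_rows:
  moves:
    - [[0,0,1,0,0,0],[0,0,1,0,0,0],[0,0,0,0,0,0]]

```text
time_s: 13.35
position: [0.5361, 0.3689, 0.1996]
tcp_rot: [[-0.67, -0.743, 0.001], [-0.743, 0.67, 0.0], [-0.001, -0.0, -1.0]]
force: [0.1, -0.3, 2.2]
opening: 0.155
grasp_force: 30.0
```

Contact at TCP z ≈ 0.2025, as predicted. Now I turn clockwise under light pressure.

play_rows:
  moves:
    - [[0,0,1,0,0,0.05],[0,0,0,0,0,0.05],[0,0,0,0,0,0.05],[0,0,0,0,0,0.05],[0,0,0,0,0,0]]

```text
time_s: 13.85
position: [0.5363, 0.3687, 0.198]
tcp_rot: [[-0.804, -0.595, 0.001], [-0.595, 0.804, -0.0], [-0.001, -0.001, -1.0]]
force: [1.8, 0.6, -2.6]
opening: 0.158
grasp_force: 30.0
```

play_rows:
  moves:
    - [[0,0,0,0,0,0.05],[0,0,0,0,0,0.05],[0,0,0,0,0,0.05],[0,0,0,0,0,0.05],[0,0,0,0,0,0]]

```text
time_s: 14.35
position: [0.5364, 0.3685, 0.1979]
tcp_rot: [[-0.905, -0.425, 0.001], [-0.425, 0.905, -0.0], [-0.001, -0.001, -1.0]]
force: [1.4, -1.1, -2.6]
opening: 0.156
grasp_force: 30.0
```

```bash
python3 -c "
from h import *
s=bot.read_state();print(np.round(s['force'],1),np.round(s['moment'],2),yaw(np.array(s['tcp_rot'])),s['position'])"
```

```text
[ 1.4 -1.1 -2.6] [-0.04 -0.66  0.07] -154.87168329931285 [0.53643761 0.3685101  0.19788228]
```

play_rows:
  moves:
    - [[0,0,2,0,0,0],[0,0,2,0,0,0],[0,0,2,0,0,0],[0,0,0,0,0,0]]

```text
time_s: 14.75
position: [0.5364, 0.3689, 0.1928]
tcp_rot: [[-0.906, -0.424, 0.002], [-0.424, 0.906, 0.0], [-0.002, -0.0, -1.0]]
force: [1.6, -0.5, 3.6]
opening: 0.157
grasp_force: 30.0
```

```bash
cat > st.py <<'E'
from h import *
s=bot.read_state();print(np.round(s['force'],1),np.round(s['moment'],2),yaw(np.array(s['tcp_rot'])).round(2),np.round(s['position'],4),np.round(s['joint_positions'],1),s['time_s'])
E
python3 st.py
```

```text
[ 1.6 -0.5  3.6] [-0.19 -0.57  0.09] -154.92 [0.5364 0.3689 0.1928] [ 24.7  34.9  80.6  -0.   64.4 -90.4] 14.75
```

play_rows:
  moves:
    - [[0,0,0,0,0,-0.05],[0,0,0,0,0,0],[0,0,0,0,0,0]]

```text
time_s: 15.05
position: [0.5359, 0.3688, 0.1921]
tcp_rot: [[-0.884, -0.467, 0.0], [-0.467, 0.884, 0.0], [-0.0, 0.0, -1.0]]
force: [0.8, -0.5, -0.1]
opening: 0.157
grasp_force: 30.0
```

play_rows:
  moves:
    - [[0,0,0,0,0,-0.05],[0,0,0,0,0,0],[0,0,0,0,0,0]]

```text
time_s: 15.35
position: [0.5357, 0.3687, 0.1918]
tcp_rot: [[-0.86, -0.511, -0.001], [-0.511, 0.86, -0.0], [0.001, 0.0, -1.0]]
force: [1.7, -0.3, -1.4]
opening: 0.16
grasp_force: 30.0
```

```bash
python3 st.py
```

```text
[ 1.7 -0.3 -1.4] [-0.03 -0.76 -0.03] -149.3 [0.5357 0.3687 0.1918] [ 24.7  35.   80.7   0.   64.4 -96. ] 15.35
```

Backing off relieved the friction, so the key is on the square. Continue down.

play_rows:
  moves:
    - [[0,0,2,0,0,0],[0,0,2,0,0,0],[0,0,0,0,0,0]]

```text
time_s: 15.65
position: [0.5357, 0.3687, 0.1879]
tcp_rot: [[-0.859, -0.511, -0.0], [-0.511, 0.859, -0.0], [0.0, 0.0, -1.0]]
force: [2.2, -0.1, -2.5]
opening: 0.158
grasp_force: 30.0
```

play_rows:
  moves:
    - [[0,0,2,0,0,0],[0,0,1,0,0,0],[0,0,0,0,0,0]]

```text
time_s: 15.95
position: [0.5358, 0.3687, 0.1851]
tcp_rot: [[-0.859, -0.512, -0.0], [-0.512, 0.859, -0.0], [0.0, 0.0, -1.0]]
force: [1.8, -0.9, -1.1]
opening: 0.155
grasp_force: 30.0
```

```bash
python3 st.py
```

```text
[ 1.8 -0.9 -1.1] [ 0.02 -0.81 -0.05] -149.23 [0.5358 0.3687 0.1851] [ 24.7  35.5  81.    0.   63.6 -96.1] 15.95
```

play_rows:
  moves:
    - [[0,0,1,0,0,0],[0,0,0.7,0,0,0],[0,0,0,0,0,0]]

```text
time_s: 16.25
position: [0.5358, 0.3688, 0.1835]
tcp_rot: [[-0.859, -0.512, -0.0], [-0.512, 0.859, 0.0], [-0.0, 0.0, -1.0]]
force: [1.7, -0.4, -1.0]
opening: 0.155
grasp_force: 30.0
```

play_rows:
  moves:
    - [[0,0,1,0,0,0],[0,0,0.5,0,0,0],[0,0,0,0,0,0]]

```text
time_s: 16.55
position: [0.536, 0.3688, 0.1822]
tcp_rot: [[-0.859, -0.512, 0.0], [-0.512, 0.859, 0.0], [-0.0, -0.0, -1.0]]
force: [3.1, -0.5, 0.5]
opening: 0.159
grasp_force: 30.0
```

```bash
python3 st.py
```

```text
[ 3.1 -0.5  0.5] [ 0.01 -0.7  -0.02] -149.22 [0.536  0.3688 0.1822] [ 24.7  35.6  81.1   0.   63.2 -96.1] 16.55
```

play_rows:
  moves:
    - [[-0.4,-0.3,0.5,0,0,0.05],[0,0,0,0,0,0.08],[0,0,0,0,0,0.08],[0,0,0,0,0,0.08],[0,0,0,0,0,0.06]]

```text
time_s: 17.05
position: [0.5364, 0.3687, 0.1818]
tcp_rot: [[-0.983, -0.184, 0.0], [-0.184, 0.983, -0.0], [-0.0, -0.0, -1.0]]
force: [2.4, -1.4, 1.6]
opening: 0.155
grasp_force: 30.0
```

```bash
python3 st.py
```

```text
[ 2.4 -1.4  1.6] [-0.08 -0.72  0.13] -169.4 [0.5364 0.3687 0.1818] [ 24.7  35.7  81.1  -0.   63.2 -75.9] 17.05
```

play_rows:
  moves:
    - [[0,0,0,0,0,0.08],[0,0,0,0,0,0.08],[0,0,0,0,0,0.08],[0,0,0,0,0,0.08],[0,0,0,0,0,0.08]]

```text
time_s: 17.55
position: [0.5362, 0.3686, 0.1818]
tcp_rot: [[-0.977, 0.214, -0.0], [0.214, 0.977, -0.0], [0.0, -0.0, -1.0]]
force: [2.5, -1.2, -0.0]
opening: 0.158
grasp_force: 30.0
```

```bash
python3 st.py
```

```text
[ 2.5 -1.2 -0. ] [-0.2  -0.61  0.19] 167.66 [0.5362 0.3686 0.1818] [ 24.7  35.7  81.1  -0.   63.2 -53. ] 17.55
```

play_rows:
  moves:
    - [[0,0,0,0,0,0.08],[0,0,0,0,0,0.08],[0,0,0,0,0,0.08],[0,0,0,0,0,0.08],[0,0,0,0,0,0.08]]

```text
time_s: 18.05
position: [0.5361, 0.3685, 0.1817]
tcp_rot: [[-0.817, 0.577, -0.001], [0.577, 0.817, -0.001], [0.0, -0.001, -1.0]]
force: [1.3, -0.3, 0.6]
opening: 0.156
grasp_force: 30.0
```

play_rows:
  moves:
    - [[0,0,0,0,0,0.08],[0,0,0,0,0,0.08],[0,0,0,0,0,0.08],[0,0,0,0,0,0.08],[0,0,0,0,0,0.08]]

```text
time_s: 18.55
position: [0.5359, 0.3685, 0.1817]
tcp_rot: [[-0.527, 0.85, -0.001], [0.85, 0.527, -0.001], [-0.0, -0.001, -1.0]]
force: [0.9, 0.1, 1.1]
opening: 0.158
grasp_force: 30.0
```

```bash
python3 st.py
```

```text
[0.9 0.1 1.1] [-0.23 -0.49  0.16] 121.82 [0.5359 0.3685 0.1817] [24.7 35.7 81.1 -0.  63.2 -7.1] 18.55
```

Next 17° gently, then in small steps.

play_rows:
  moves:
    - [[0,0,0,0,0,0.07],[0,0,0,0,0,0.07],[0,0,0,0,0,0.07],[0,0,0,0,0,0.05],[0,0,0,0,0,0.03]]

```text
time_s: 19.05
position: [0.5357, 0.3686, 0.1816]
tcp_rot: [[-0.264, 0.965, -0.001], [0.965, 0.264, -0.001], [-0.0, -0.001, -1.0]]
force: [1.5, -0.7, 1.8]
opening: 0.159
grasp_force: 30.0
```

```bash
python3 st.py
```

```text
[ 1.5 -0.7  1.8] [-0.25 -0.44  0.2 ] 105.3 [0.5357 0.3686 0.1816] [24.7 35.7 81.1 -0.  63.3  9.4] 19.05
```

play_rows:
  moves:
    - [[0,0,0,0,0,0.02],[0,0,0,0,0,0.02],[0,0,0,0,0,0.02],[0,0,0,0,0,0]]

```text
time_s: 19.45
position: [0.536, 0.3686, 0.1815]
tcp_rot: [[-0.206, 0.979, -0.001], [0.979, 0.206, -0.0], [-0.0, -0.001, -1.0]]
force: [1.6, -0.9, 1.2]
opening: 0.161
grasp_force: 30.0
```

```bash
python3 st.py
```

```text
[ 1.6 -0.9  1.2] [-0.31 -0.28  0.14] 101.9 [0.536  0.3686 0.1815] [24.7 35.7 81.1  0.  63.2 12.8] 19.45
```

play_rows:
  moves:
    - [[0,0,0,0,0,0.02],[0,0,0,0,0,0.02],[0,0,0,0,0,0.02],[0,0,0,0,0,0]]

```text
time_s: 19.85
position: [0.5361, 0.3687, 0.1815]
tcp_rot: [[-0.147, 0.989, -0.001], [0.989, 0.147, -0.0], [-0.0, -0.001, -1.0]]
force: [0.4, -0.5, 1.1]
opening: 0.158
grasp_force: 30.0
```

```bash
python3 st.py
```

```text
[ 0.4 -0.5  1.1] [-0.29 -0.15  0.14] 98.44 [0.5361 0.3687 0.1815] [24.7 35.7 81.1  0.  63.2 16.2] 19.85
```

play_rows:
  moves:
    - [[0,0,0,0,0,0.02],[0,0,0,0,0,0.015],[0,0,0,0,0,0]]

```text
time_s: 20.15
position: [0.5362, 0.3687, 0.1815]
tcp_rot: [[-0.112, 0.994, -0.0], [0.994, 0.112, -0.0], [-0.0, -0.0, -1.0]]
force: [0.3, -0.8, 0.7]
opening: 0.161
grasp_force: 30.0
```

```bash
python3 st.py
```

```text
[ 0.3 -0.8  0.7] [-0.3  -0.15  0.15] 96.45 [0.5362 0.3687 0.1815] [24.7 35.7 81.1  0.  63.2 18.2] 20.15
```

play_rows:
  moves:
    - [[0,0,0,0,0,0.02],[0,0,0,0,0,0.015],[0,0,0,0,0,0]]

```text
time_s: 20.45
position: [0.5363, 0.3687, 0.1815]
tcp_rot: [[-0.077, 0.997, -0.0], [0.997, 0.077, -0.0], [-0.0, -0.0, -1.0]]
force: [0.6, -0.3, 1.8]
opening: 0.158
grasp_force: 30.0
```

```bash
python3 st.py
```

```text
[ 0.6 -0.3  1.8] [-0.25 -0.09  0.16] 94.44 [0.5363 0.3687 0.1815] [24.7 35.7 81.1  0.  63.2 20.2] 20.45
```

play_rows:
  moves:
    - [[0,0,0,0,0,0.02],[0,0,0,0,0,0.015],[0,0,0,0,0,0]]

```text
time_s: 20.75
position: [0.5363, 0.3687, 0.1815]
tcp_rot: [[-0.043, 0.999, -0.0], [0.999, 0.043, -0.0], [0.0, -0.0, -1.0]]
force: [0.3, -0.3, 0.5]
opening: 0.154
grasp_force: 30.0
```

```bash
python3 st.py
```

```text
[ 0.3 -0.3  0.5] [-0.29 -0.01  0.14] 92.44 [0.5363 0.3687 0.1815] [24.7 35.7 81.1  0.  63.2 22.3] 20.75
```

play_rows:
  moves:
    - [[0,0,0,0,0,0.015],[0,0,0,0,0,0.015],[0,0,0,0,0,0]]

```text
time_s: 21.05
position: [0.5363, 0.3687, 0.1815]
tcp_rot: [[-0.013, 1.0, -0.0], [1.0, 0.013, -0.0], [-0.0, -0.0, -1.0]]
force: [0.2, -0.1, 1.1]
opening: 0.156
grasp_force: 30.0
```

```bash
python3 st.py
```

```text
[ 0.2 -0.1  1.1] [-0.28 -0.06  0.16] 90.72 [0.5363 0.3687 0.1815] [24.7 35.7 81.1  0.  63.2 24. ] 21.05
```

play_rows:
  moves:
    - [[0,0,0,0,0,0.015],[0,0,0,0,0,0.01],[0,0,0,0,0,0]]

```text
time_s: 21.35
position: [0.5363, 0.3687, 0.1816]
tcp_rot: [[0.012, 1.0, -0.0], [1.0, -0.012, 0.0], [0.0, -0.0, -1.0]]
force: [0.3, -1.1, 1.2]
opening: 0.157
grasp_force: 30.0
```

```bash
python3 st.py
```

```text
[ 0.3 -1.1  1.2] [-0.22 -0.03  0.2 ] 89.29 [0.5363 0.3687 0.1816] [24.7 35.7 81.1  0.  63.2 25.4] 21.35
```

Moment is rising slightly (0.20). Smaller steps.

play_rows:
  moves:
    - [[0,0,0,0,0,0.01],[0,0,0,0,0,0.01],[0,0,0,0,0,0]]

```text
time_s: 21.65
position: [0.5363, 0.3687, 0.1815]
tcp_rot: [[0.032, 0.999, -0.0], [0.999, -0.032, 0.0], [0.0, -0.0, -1.0]]
force: [1.5, -0.8, 0.7]
opening: 0.158
grasp_force: 30.0
```

```bash
python3 st.py; python3 st.py
```

```text
[ 1.5 -0.8  0.7] [-0.3   0.03  0.1 ] 88.14 [0.5363 0.3687 0.1815] [24.7 35.7 81.1  0.  63.2 26.5] 21.65
[ 1.5 -0.8  0.7] [-0.3   0.03  0.1 ] 88.14 [0.5363 0.3687 0.1815] [24.7 35.7 81.1  0.  63.2 26.5] 21.65
```

play_rows:
  moves:
    - [[0,0,0,0,0,0.012],[0,0,0,0,0,0.012],[0,0,0,0,0,0]]

```text
time_s: 21.95
position: [0.5363, 0.3687, 0.1815]
tcp_rot: [[0.056, 0.998, -0.0], [0.998, -0.056, -0.0], [-0.0, -0.0, -1.0]]
force: [-0.1, -1.4, 1.5]
opening: 0.155
grasp_force: 30.0
```

```bash
python3 st.py
```

```text
[-0.1 -1.4  1.5] [-0.22  0.02  0.31] 86.78 [0.5363 0.3687 0.1815] [24.7 35.7 81.1 -0.  63.2 27.9] 21.95
```

play_rows:
  moves:
    - [[0,0,0,0,0,0.01],[0,0,0,0,0,0.01],[0,0,0,0,0,0]]

```text
time_s: 22.25
position: [0.5364, 0.3688, 0.1816]
tcp_rot: [[0.076, 0.997, 0.0], [0.997, -0.076, 0.0], [0.0, 0.0, -1.0]]
force: [-0.2, -1.2, 1.5]
opening: 0.157
grasp_force: 30.1
```

```bash
python3 st.py
```

```text
[-0.2 -1.2  1.5] [-0.17 -0.04  0.39] 85.65 [0.5364 0.3688 0.1816] [24.7 35.7 81.1 -0.  63.2 29. ] 22.25
```

The stop is reached: moment rises from 0.15 to 0.39 N m. I ease off within the socket's play and draw out.

play_rows:
  moves:
    - [[0,0,0,0,0,-0.05],[0,0,0,0,0,-0.05],[0,0,0,0,0,-0.03],[0,0,0,0,0,0]]

```text
time_s: 22.65
position: [0.5363, 0.3687, 0.1815]
tcp_rot: [[-0.053, 0.999, -0.0], [0.999, 0.053, 0.0], [0.0, -0.0, -1.0]]
force: [0.2, -1.2, 1.0]
opening: 0.161
grasp_force: 30.0
```

```bash
python3 st.py
```

```text
[ 0.2 -1.2  1. ] [-0.25 -0.03 -0.04] 93.05 [0.5363 0.3687 0.1815] [24.7 35.7 81.1  0.  63.2 21.6] 22.65
```

play_rows:
  moves:
    - [[0,0,-2,0,0,0],[0,0,-4,0,0,0],[0,0,-6,0,0,0],[0,0,-8,0,0,0],[0,0,-8,0,0,0]]

```text
time_s: 23.15
position: [0.5363, 0.3689, 0.2101]
tcp_rot: [[-0.054, 0.999, -0.0], [0.999, 0.054, 0.0], [0.0, -0.0, -1.0]]
force: [-0.2, -0.3, -2.2]
opening: 0.157
grasp_force: 30.0
```

```bash
python3 st.py
```

```text
[-0.2 -0.3 -2.2] [ 0.03 -0.19 -0.05] 93.08 [0.5363 0.3689 0.2101] [24.7 33.9 79.6  0.  66.5 21.6] 23.15
```

play_rows:
  moves:
    - [[0,0,-15,0,0,0],[0,0,-25,0,0,0],[0,0,-30,0,0,0],[0,0,-30,0,0,0],[0,0,-20,0,0,0]]

```text
time_s: 23.65
position: [0.537, 0.3693, 0.3331]
tcp_rot: [[-0.054, 0.999, 0.004], [0.999, 0.054, 0.002], [0.002, 0.004, -1.0]]
force: [-0.8, 0.7, -2.8]
opening: 0.155
grasp_force: 30.0
```

play_rows:
  moves:
    - [[0,0,-8,0,0,0],[0,0,0,0,0,0],[0,0,0,0,0,0]]

```text
time_s: 23.95
position: [0.5356, 0.3684, 0.3365]
tcp_rot: [[-0.054, 0.999, -0.002], [0.999, 0.054, -0.001], [-0.001, -0.002, -1.0]]
force: [-0.2, -0.2, -2.6]
opening: 0.158
grasp_force: 30.0
```

```bash
python3 st.py; python3 -c "
from h import *
s=bot.read_state()
plan([.5738,-.1512,.338],173.8-yaw(np.array(s['tcp_rot'])),15)"
```

```text
[-0.2 -0.2 -2.6] [-0.11 -0.14  0.01] 93.09 [0.5356 0.3684 0.3365] [24.7 27.3 70.9  0.  81.9 21.6] 23.95
[-34.7, 0.7, -0.1, 0, 0, -0.0939]
[-34.6, -2.6, -0.1, 0, 0, -0.0939]
[-34.2, -5.8, -0.1, 0, 0, -0.0939]
[-33.5, -9.0, -0.1, 0, 0, -0.0939]
[-32.6, -12.1, -0.1, 0, 0, -0.0939]
[-31.3, -15.1, -0.1, 0, 0, -0.0939]
[-29.7, -18.0, -0.1, 0, 0, -0.0939]
[-27.9, -20.7, -0.1, 0, 0, -0.0939]
[-25.8, -23.2, -0.1, 0, 0, -0.0939]
[-23.5, -25.5, -0.1, 0, 0, -0.0939]
[-21.1, -27.6, -0.1, 0, 0, -0.0939]
[-18.4, -29.5, -0.1, 0, 0, -0.0939]
[-15.5, -31.1, -0.1, 0, 0, -0.0939]
[-12.5, -32.4, -0.1, 0, 0, -0.0939]
[-9.4, -33.4, -0.1, 0, 0, -0.0939]
```

play_rows:
  moves:
    - [[-34.7,0.7,0,0,0,-0.094],[-34.6,-2.6,0,0,0,-0.094],[-34.2,-5.8,0,0,0,-0.094],[-33.5,-9,0,0,0,-0.094],[-32.6,-12.1,0,0,0,-0.094]]

```text
time_s: 24.45
position: [0.5482, 0.1942, 0.3356]
tcp_rot: [[-0.504, 0.864, -0.004], [0.864, 0.504, -0.001], [0.001, -0.004, -1.0]]
force: [-0.1, -0.3, -2.4]
opening: 0.154
grasp_force: 30.0
```

play_rows:
  moves:
    - [[-31.3,-15.1,0,0,0,-0.094],[-29.7,-18,0,0,0,-0.094],[-27.9,-20.7,0,0,0,-0.094],[-25.8,-23.2,0,0,0,-0.094],[-23.5,-25.5,0,0,0,-0.094]]

```text
time_s: 24.95
position: [0.561, 0.0212, 0.3357]
tcp_rot: [[-0.84, 0.542, -0.004], [0.542, 0.84, 0.001], [0.003, -0.001, -1.0]]
force: [0.6, -0.4, -2.2]
opening: 0.158
grasp_force: 30.0
```

play_rows:
  moves:
    - [[-21.1,-27.6,0,0,0,-0.094],[-18.4,-29.5,0,0,0,-0.094],[-15.5,-31.1,0,0,0,-0.094],[-12.5,-32.4,0,0,0,-0.094],[-9.4,-33.4,0,0,0,-0.094]]

```text
time_s: 25.45
position: [0.574, -0.1518, 0.3356]
tcp_rot: [[-0.995, 0.103, -0.003], [0.103, 0.995, 0.002], [0.004, 0.001, -1.0]]
force: [0.2, 0.0, -2.5]
opening: 0.157
grasp_force: 30.0
```

play_rows:
  moves:
    - [[0,0,0,0,0,0],[0,0,0,0,0,0],[0,0,0,0,0,0],[0,0,0,0,0,0]]

```text
time_s: 25.85
position: [0.5745, -0.1493, 0.337]
tcp_rot: [[-0.994, 0.105, -0.001], [0.105, 0.994, 0.001], [0.001, 0.001, -1.0]]
force: [-0.7, -0.4, -2.3]
opening: 0.159
grasp_force: 30.0
```

```bash
python3 - <<'E'
from h import *
np.set_printoptions(precision=4,suppress=True)
P={n:bot.capture(n) for n in("wrist","top","side")}
s=bot.read_state(); pos=np.array(s["position"]); print(pos,yaw(np.array(s["tcp_rot"])),s["joint_positions"],s["force"])
a=P["wrist"]["image"][150:400,200:500]; b=P["side"]["image"][100:300,380:620]
cv2.imwrite("pics/h3.png",np.hstack([cv2.resize(a,(400,333)),cv2.resize(b,(400,333))]))
for z in(.005,-.145): print({n:proj(P[n],pos+[0,0,z]).round(1) for n in P})
for q in("key_bar","t_key","key_hole"):
  for n in P:
    for r in bot.pinpoint(P[n],q)[:2]: print(q,n,np.round(r["centre"],1),round(r["confidence"],2),atz(P[n],r["centre"],.062) if q=="key_hole" else "")
E
```

```text
[ 0.5748 -0.1497  0.3376] 173.95857830562792 [ -25.3672   22.2056   79.2324    0.0059   78.5688 -109.3269] [ 0.1765  0.7031 -2.2735]
{'wrist': array([319.2, 317.1]), 'top': array([468.2, 197.1]), 'side': array([457.8, 118.9])}
{'wrist': array([318.5, 232.2]), 'top': array([447.6, 212.2]), 'side': array([447.3, 195.8])}
key_bar wrist [303.2  65. ] 0.9 
key_bar wrist [315.8 315.5] 0.56 
key_bar top [443.3 284.7] 0.85 
key_bar side [457.1 120.9] 0.9 
key_bar side [469.4 252.2] 0.68 
t_key wrist [308.5  87.4] 0.92 
t_key top [429.3 285.4] 0.74 
t_key top [444.4 211.6] 0.61 
t_key side [448.6 194.8] 0.69 
t_key side [459.4 120.1] 0.21 
key_hole wrist [318.6 204.8] 0.96 [ 0.575  -0.1493  0.062 ]
key_hole top [433.3 222.6] 0.93 [ 0.574  -0.1484  0.062 ]
key_hole top [203.3 238.9] 0.53 [0.5455 0.3904 0.062 ]
key_hole side [438.7 258.9] 0.59 [ 0.5593 -0.1433  0.062 ]
key_hole side [223.8 265. ] 0.43 [0.58   0.2822 0.062 ]
```

View pics/h3.png

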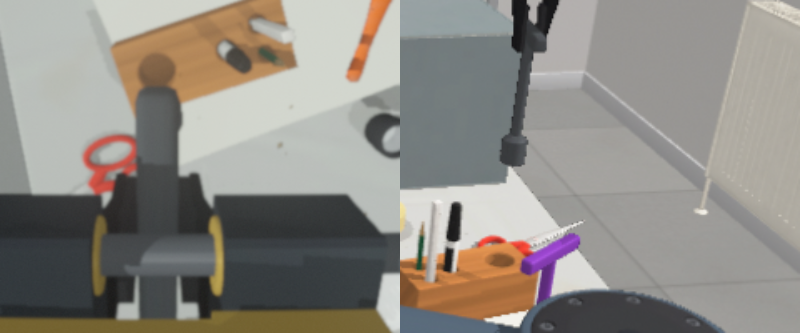

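The hole is at wrist px (318,204), directly behind the held key, and it matches the pose where the key was gripped. I lower it.

play_rows:
  moves:
    - [[0.2,-0.8,15,0,0,0],[0,0,28,0,0,0],[0,0,32,0,0,0],[0,0,25,0,0,0],[0,0,15,0,0,0]]

```text
time_s: 26.95
position: [0.5734, -0.1511, 0.2202]
tcp_rot: [[-0.994, 0.107, -0.003], [0.107, 0.994, 0.002], [0.003, 0.001, -1.0]]
force: [-0.8, -0.1, -2.9]
opening: 0.156
grasp_force: 30.0
```

play_rows:
  moves:
    - [[0,0,5,0,0,0],[0,0,4,0,0,0],[0,0,4,0,0,0],[0,0,4,0,0,0],[0,0,0,0,0,0]]

```text
time_s: 27.45
position: [0.5745, -0.1515, 0.2057]
tcp_rot: [[-0.994, 0.107, 0.0], [0.107, 0.994, -0.0], [-0.0, -0.0, -1.0]]
force: [-0.8, -1.0, -1.9]
opening: 0.159
grasp_force: 30.0
```

play_rows:
  moves:
    - [[0,0,4,0,0,0],[0,0,4,0,0,0],[0,0,4,0,0,0],[0,0,0,0,0,0]]

```text
time_s: 27.85
position: [0.574, -0.1512, 0.1928]
tcp_rot: [[-0.994, 0.107, -0.001], [0.107, 0.994, 0.001], [0.002, 0.001, -1.0]]
force: [-0.6, -0.7, -3.0]
opening: 0.154
grasp_force: 30.0
```

In the hole without touching. On down to about 0.158.

play_rows:
  moves:
    - [[0,0,6,0,0,0],[0,0,8,0,0,0],[0,0,8,0,0,0],[0,0,5,0,0,0],[0,0,2,0,0,0]]

```text
time_s: 28.35
position: [0.574, -0.1513, 0.1635]
tcp_rot: [[-0.994, 0.107, -0.002], [0.107, 0.994, 0.001], [0.002, 0.001, -1.0]]
force: [0.9, 0.2, -2.5]
opening: 0.155
grasp_force: 30.0
```

play_rows:
  moves:
    - [[0,0,1.5,0,0,0],[0,0,1,0,0,0],[0,0,0.7,0,0,0],[0,0,0,0,0,0],[0,0,0,0,0,0]]

```text
time_s: 28.85
position: [0.5747, -0.1515, 0.1615]
tcp_rot: [[-0.994, 0.107, 0.0], [0.107, 0.994, -0.0], [-0.0, -0.0, -1.0]]
force: [-0.0, 0.4, -2.4]
opening: 0.152
grasp_force: 30.0
```

```bash
python3 st.py
```

```text
[-0.   0.4 -2.4] [ 0.13 -0.16  0.03] 173.88 [ 0.5747 -0.1515  0.1615] [ -25.5   33.2   90.7    0.    56.1 -109.4] 28.85
```

play_rows:
  moves:
    - [[0,0,1,0,0,0],[0,0,1,0,0,0],[0,0,1,0,0,0],[0,0,0,0,0,0]]

```text
time_s: 29.25
position: [0.5744, -0.1514, 0.1581]
tcp_rot: [[-0.994, 0.107, -0.0], [0.107, 0.994, 0.0], [0.0, 0.0, -1.0]]
force: [0.2, 0.2, -2.4]
opening: 0.157
grasp_force: 30.0
```

play_rows:
  moves:
    - [[0,0,0.7,0,0,0],[0,0,0.5,0,0,0],[0,0,0,0,0,0],[0,0,0,0,0,0]]

```text
time_s: 29.65
position: [0.575, -0.1516, 0.1578]
tcp_rot: [[-0.994, 0.107, 0.001], [0.107, 0.994, -0.0], [-0.001, -0.0, -1.0]]
force: [-0.8, 0.5, 3.6]
opening: 0.158
grasp_force: 30.0
```

```bash
python3 st.py
```

```text
[-0.8  0.5  3.6] [ 0.21 -0.03  0.03] 173.88 [ 0.575  -0.1516  0.1578] [ -25.5   33.5   90.8    0.    55.6 -109.4] 29.65
```

The key is on the floor of the hole. Release to a narrow opening, rise, and look.

play_rows:
  fingers: -0.2
  moves:
    - [[0,0,0,0,0,0],[0,0,0,0,0,0],[0,0,0,0,0,0],[0,0,0,0,0,0],[0,0,0,0,0,0]]

```text
time_s: 30.15
position: [0.5745, -0.1515, 0.157]
tcp_rot: [[-0.994, 0.107, -0.0], [0.107, 0.994, 0.0], [0.0, 0.0, -1.0]]
force: [-0.2, -0.4, -0.5]
opening: 0.39
grasp_force: 0.0
```

play_rows:
  moves:
    - [[0,0,-5,0,0,0],[0,0,-12,0,0,0],[0,0,-25,0,0,0],[0,0,-35,0,0,0],[0,0,-35,0,0,0]]

```text
time_s: 30.65
position: [0.5744, -0.1514, 0.271]
tcp_rot: [[-0.994, 0.107, -0.0], [0.107, 0.994, 0.0], [0.0, 0.0, -1.0]]
force: [0.1, -0.1, -0.0]
opening: 0.397
grasp_force: 0.0
```

play_rows:
  moves:
    - [[0,0,-30,0,0,0],[0,0,-15,0,0,0],[0,0,0,0,0,0],[0,0,0,0,0,0],[0,0,0,0,0,0]]

```text
time_s: 31.15
position: [0.5737, -0.1511, 0.3129]
tcp_rot: [[-0.994, 0.107, -0.002], [0.107, 0.994, 0.001], [0.003, 0.001, -1.0]]
force: [-0.5, -0.4, -0.1]
opening: 0.4
grasp_force: 0.0
```

```bash
python3 - <<'E'
from h import *
np.set_printoptions(precision=4,suppress=True)
P={n:bot.capture(n) for n in("wrist","top","side")}
print(bot.read_state()["position"])
a=P["wrist"]["image"][100:350,220:520]; b=P["side"]["image"][190:340,120:300];c=P["side"]["image"][150:300,380:560];d=P["top"]["image"][180:300,170:315]
r=lambda x:cv2.resize(x,(400,300),interpolation=2)
cv2.imwrite("pics/end.png",np.vstack([np.hstack([r(a),r(b)]),np.hstack([r(c),r(d)])]))
for q,z in(("key_bar",.162),("key_hole",.062),("loupe",0)):
  for n in P:
    for x in bot.pinpoint(P[n],q)[:2]: print(q,n,np.round(x["centre"],1),round(x["confidence"],2),atz(P[n],x["centre"],z))
E
```

```text
[ 0.574  -0.1513  0.3128]
key_bar wrist [305.1  58.1] 0.91 [ 0.4334 -0.1469  0.162 ]
key_bar wrist [319.9 229.4] 0.89 [ 0.5731 -0.1501  0.162 ]
key_bar top [444.3 282.7] 0.7 [ 0.4289 -0.1434  0.162 ]
key_bar top [444.6 216.6] 0.6 [ 0.5708 -0.1506  0.162 ]
key_bar side [471.  254.8] 0.92 [ 0.3995 -0.1348  0.162 ]
key_bar side [444.  211.7] 0.88 [ 0.5686 -0.1449  0.162 ]
key_hole wrist [320.6 210.3] 0.92 [ 0.5762 -0.1489  0.062 ]
key_hole top [434.2 224.7] 0.76 [ 0.569  -0.1503  0.062 ]
key_hole side [439.2 253.1] 0.93 [ 0.5823 -0.1519  0.062 ]
loupe wrist [495.1 251.8] 0.62 [0.674  0.0902 0.    ]
loupe top [330.9 189.6] 0.65 [0.6714 0.0893 0.    ]
```

View pics/end.png

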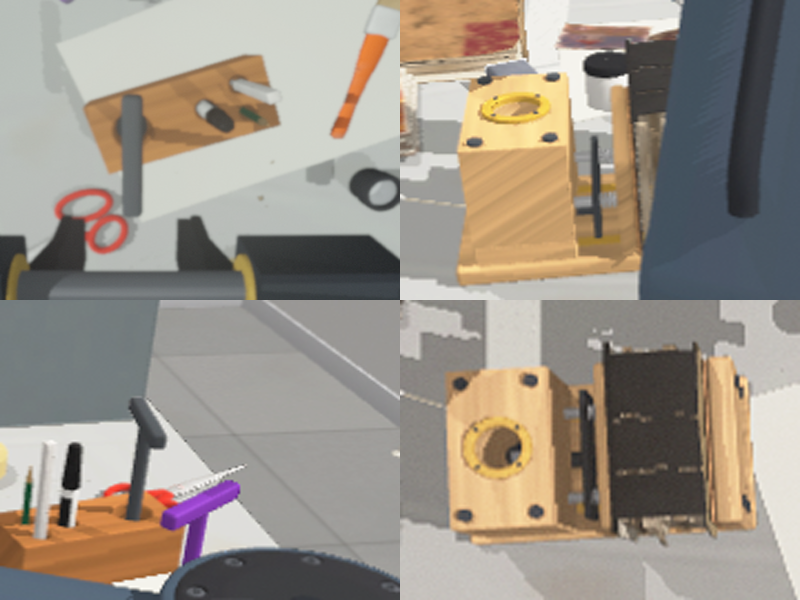

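The key stands upright and fully down in the block (bar at about (133,155) in the first panel). The drive plate has moved toward the cheek, the album is standing, and the bore is empty. Handing in.

```bash
python3 -c "
from rig import bot
print(bot.hand_in())"
```

```text
the job is handed in; nothing more can be done
None
```

The job is handed in: I turned the T-key clockwise to the cam's stop, drew it out and stood it back upright and fully down in its block. The album is still standing. The turning moment peaked at 0.39 N m at the stop, just under the 0.4 N m that makes 60 N.

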